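# Index the duct-cutting fence by one hole

### The job

Re-set the angle fence for cutting cable duct: hook a fingertip under the ring on the end of the swing arm, lift the spring index pin out of its hole, swing the arm one hole over to the side where the tall peg stands, and let the pin drop fully home in the hole next to that peg. Work gently and do not grip the ring; then move clear, and leave the loose tools and parts lying where they are.

Things in the scene. Friction and masses are not known exactly. Their poses are not given: they have to be found in the camera images.
- index_base: Fixed aluminium plate, 240 (x) x 270 (y) x 16 mm; origin: centre of its underside. Its own -x side, with the holes, looks roughly to the robot's right. Five index holes (10 mm) lie on an arc of radius 140 mm about the pivot, 0.35 rad (49 mm) apart, the middle one on the plate's x axis; outside them, on the same rays at radius 172 mm, five small peg holes.
- pivot (a point): Fixed point on the plate's top face, on the arm's vertical pivot axis, 80 mm from the plate's centre along its own +x. Axes as the plate's.
- swing_arm: Dark steel bar 30 mm wide, top face 30 mm above the bench; origin on the pivot, own +x from pin to pivot. It ends 158 mm from the pivot; the pin's barrel (24 mm across, top 52 mm above the bench) is at 140 mm; a 42 mm tall fence stands behind the pivot. Swings +-0.78 rad about the plate's x axis, drag about 1 N at the pin, stays where left. Starts in the middle hole.
- index_pin (a joint): Lift of the spring index pin, m: 0 fully down in a hole, 0.011 tip just clear of the plate, 0.024 upper stop. A spring presses it down (4 N at 0, 7 N at the top; pin weight 0.8 N). Round nose: let down within 3 mm of a hole's centre it finds the hole; elsewhere it rests on the plate at 0.011 and drops in when the arm is pushed slowly over a hole.
- ring_center (a point): Centre of the opening of the steel pull ring on the pin; 90 mm above the bench with the pin down, rises with it. An upright rounded rectangle of 6 mm round bar, opening 54 mm wide and 44 mm high, standing across the arm: one looks through it along the arm (point x, pointing to the pivot; y across, z up). Underside of its top bar: 22 mm above this point.
- pin_tip (a point): Lower tip of the index pin, on its axis (8 mm thick), 140 mm from the pivot; 5 mm above the bench when fully down, rises with the pin.
- set_peg: TALL steel peg, 16 mm across its head, 46 mm tall, fixed in the peg hole beside the wanted index hole: one hole left or right of the middle, differing from run to run. Origin: centre of its foot on the plate's top, 32 mm farther from the pivot than the wanted hole, on the same ray.
- blank_plug: LOW steel plug, 16 mm across, 6 mm tall, fixed in the peg hole on the other side. Origin at the centre of its foot.
- screwdriver_red: loose red-handled screwdriver, 201x28x28 mm, a bystander to leave alone. Origin at the centre of its underside.
- relay_0: loose light-grey relay module standing upright, 71x22x57 mm, a bystander to leave alone. Origin at the centre of its underside.
- white_tape: loose roll of white tape lying flat, 60x60x19 mm, a bystander to leave alone. Origin at the centre of its underside.
- marker_black: loose black marker pen, 138x12x14 mm, a bystander to leave alone. Origin at the centre of its underside.
- multimeter: loose yellow hand multimeter, 142x74x44 mm, a bystander to leave alone. Origin at the centre of its underside.
- terminal_0: loose small green terminal block, 31x42x9 mm, a bystander to leave alone. Origin at the centre of its underside.
- long_nose: loose long-nose pliers with red grips, 155x72x16 mm, a bystander to leave alone. Origin at the centre of its underside.

How it is judged:
By the outcome, as a careful person would: the job done as asked, in the order asked, and still so for the second after the job is handed in, with the robot touching nothing.
It also fails if it takes over 48 s, if anything falls off the work surface, if the arm or the gripper's body presses on something with over 40 N, if the wrist force passes 120 N, or if a joint passes its speed limit or range.

### The arm

A 7-joint arm with a two-finger parallel gripper is mounted at the origin on a cart in front of the work surface, level with it; the furniture and walls round the work are solid. World frame = base frame: x ahead of the robot, y to its left, z up, the work surface at z = 0. Lengths are in m, angles in rad, forces in N, time in s.
With the tool pointing down it reaches from about 0.4 to 0.85 m from the base axis. Payload 4.5 kg.
Tool frame: the origin (TCP) lies on the centre line of the jaws, within the pads' length; the fingertips stand 11 mm ahead of it and the grasp point (between the pads) lies 8 mm behind it; z points along the fingers, y is the line along which they close (so a half turn about z gives the same grasp; the last joint's range is limited). The gripper opens to 88 mm and grips with 3 to 60 N. Pads are 18 mm wide; open, the fingers measure 123 mm over their backs; the gripper's body (75 mm by 187 mm) begins 45 mm behind the grasp point.
Start: joints at [-1.161, 0.689, -0.195, 1.565, 0.157, 0.902, -0.215], TCP at [0.229, 0.581, 0.22] pointing down, gripper open.
Joint ranges: [-3.01, 3.01], [-0.46, 2.08], [-1.47, 1.51], [0.13, 2.56], [-1, 4.14], [0.04, 2.09], [-2.66, 2.66]. Speed limits (rad/s): [2.57, 2.57, 3.14, 3.14, 3.14, 3.14, 3.14].

### API

Orientations are given as a unit quaternion [x, y, z, w].
In Python, from plant import * gives the robot as it stands. The module is installed in compiled form; this text tells all that it offers.
- The arm moves only by the tool send_rows, never from a script. Its argument "motion" is a list of rows, each an object of numbers: "x", "y", "z": the shift along the tool's x, y, z in cm; "rx", "ry", "rz": the turn, a rotation vector about the tool's x, y, z in rad; "jaw": the finger opening in cm, from 0 to 8.81. In form: [{"x": .., "y": .., "z": .., "rx": .., "ry": .., "rz": .., "jaw": ..}, ...]. A call has exactly 5 rows; each row shifts and turns the commanded pose from where the row before left it, along the tool's axes as they then stand; what a row does not reach is not made up. A row lasts 1/10 s, in which the tool goes at most 50 mm and 8.59 degrees, less where a joint would pass 70% of its speed; a pose out of reach is approached as far as the arm can. A call is refused whole if a number of a shift passes 5 or a number of a turn 0.15, either way. A call with a gripper value outside its range is refused whole. The fingers move at their own pace and stop on an object; "grip_force" is the grip in N (left out, the last holds). Time passes only in rows, so rows that do not move let the fingers close, or fill a call up. It gives the time, the measured TCP pose, the force, the opening and the grip force at its end, in the units of the state.
- get_state(): the state, without advancing time (a new reading comes with each control period).
- snapshot(name): name is "side" or "top"; returns a dict with "img" (400x640x3 uint8, red, green, blue), "vertical_fov" (degrees; the focal length in pixels is half the picture's height over the tangent of half this angle, whatever the lens; pixels are square), "cx", "cy" (the principal point, pixels), "D" ([k1, k2, p1, p2, k3] as OpenCV has them; the pictures are not rectified), "extrinsics" (4x4, takes a point from camera to world coordinates). Camera axes: x right, y up, looking along -z (the intrinsics and any distortion apply to the point x, -y, -z); pixel columns grow to the right and rows downward; lengths in m; the calibration is good to about 2 mm. A picture is of the moment at which its call begins. There is no depth.
- finish_job(): hands the job in; it is judged then, once.
The state is a dict: "clock": time; "q": joint angles; "qd": joint speeds; "joint_torque": joint torques, N m; "tool_pos": TCP position; "eef_rot": TCP orientation; "contact_force": force on the tool from outside, world axes, zero at the start; "moment": the same for the moment, N m; "opening": opening from 0.0 (shut) to 1.0 (fully open); "finger_force": force on a finger pad.
Only numpy, scipy, OpenCV 4.12 (cv2) and the standard library are available. Lean on these libraries where they do the work, as an engineer would, in place of code of your own. Each camera call takes 0.05 s, during which the arm holds its last target. There are 200 camera calls.

## Working session

There is one attempt and no reset: what is moved stays moved. The work goes in short steps, Python scripts to look and compute and a tool call to move; the robot and the scene stay as the last step left them, time stands still between calls to the robot, and variables do not carry over. Pictures are saved under pics/ and viewed, at most 10 in all, crops included, and the job is handed in when it is done.

Besides the shell and the picture viewer there is one more tool, called after "Call:" as name(argument=value, ...) on one line, values as JSON. send_rows: Moves the arm, as the interface text tells. Its arguments: {"type":"object","properties":{"motion":{"type":"array"},"grip_force":{"type":"number"}},"required":["motion"]}

```bash
mkdir -p pics
cat > h.py <<'E'
from plant import *
import numpy as np, cv2, json
def snap(n,f):
    s=snapshot(n); cv2.imwrite(f'pics/{f}.png',s['img'][:,:,::-1])
    np.savez(f'{f}.npz',**{k:v for k,v in s.items()}); return s
def cam(s):
    f=200/np.tan(np.radians(float(s['vertical_fov']))/2)
    K=np.array([[f,0,float(s['cx'])],[0,f,float(s['cy'])],[0,0,1]]); return K,np.array(s['D'],float),np.array(s['extrinsics'])
def ray(s,uv):
    K,D,E=cam(s); p=cv2.undistortPoints(np.array([[uv]],float),K,D)[0,0]
    return E[:3,3],E[:3,:3]@np.array([p[0],-p[1],-1])
def atz(s,uv,z):
    o,d=ray(s,uv); return o+d*(z-o[2])/d[2]
def proj(s,P):
    K,D,E=cam(s); c=(np.array(P,float).reshape(-1,3)-E[:3,3])@E[:3,:3]
    c=c*[1,-1,-1]; return cv2.projectPoints(c,np.zeros(3),np.zeros(3),K,D)[0][:,0]
E
python3 - <<'E'
from h import *
print(get_state())
for n in('side','top'):
    s=snap(n,n+'0'); print(n,s['extrinsics'],s['vertical_fov'],s['D'])
E
```

```text
{'clock': 0.0, 'q': array([-1.16121801,  0.69000468, -0.1945035 ,  1.56634545,  0.15731778,
        0.90251294, -0.21508423]), 'qd': array([ 0.00056569,  0.00139805, -0.00011163,  0.00059727,  0.00143893,
       -0.00109277,  0.00034114]), 'joint_torque': array([-3.50670507e-04, -5.27565622e+01, -1.26728989e+00, -1.53431064e+01,
       -5.26483962e-02,  6.57597586e-03,  1.78955243e-04]), 'tool_pos': array([0.2291846 , 0.580737  , 0.21949652]), 'eef_rot': array([ 1.86734805e-01,  9.82409910e-01, -9.33511016e-04, -9.77254010e-05]), 'contact_force': array([ 0.27942725,  0.48113969, -0.29309492]), 'moment': array([-0.01525438, -0.03494622, -0.00905756]), 'finger_force': 0.0, 'opening': 0.9993722180952093}
side [[ 0.9486729   0.10909228 -0.29684778  0.1711177 ]
 [-0.31610315  0.35653964 -0.87918046 -0.91778519]
 [ 0.0099262   0.9278892   0.37272391  0.53927189]
 [ 0.          0.          0.          1.        ]] 52.66223708147235 [-0.05812182  0.          0.          0.          0.        ]
top [[-0.00686093  0.99460847 -0.10347426  0.38669104]
 [-0.99996034 -0.0062363   0.00635892  0.11202645]
 [ 0.00567934  0.10351378  0.9946118   1.48476701]
 [ 0.          0.          0.          1.        ]] 45.99639228617097 [-0.0122671  0.         0.         0.         0.       ]
```

View pics/top0.png

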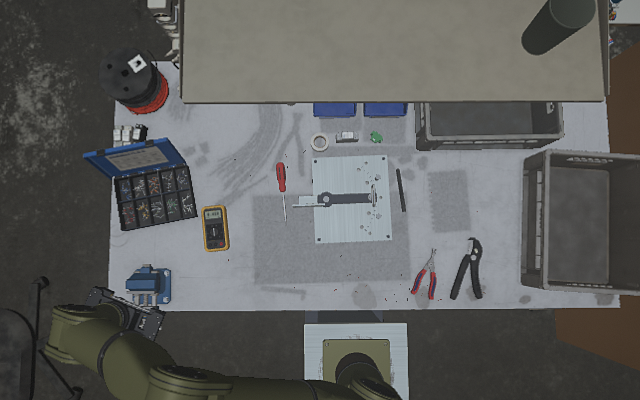

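View pics/side0.png

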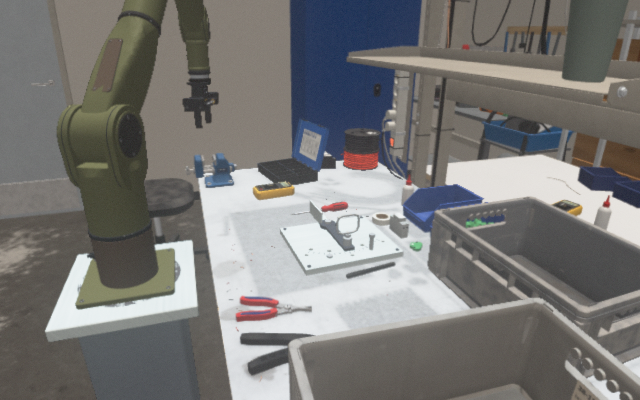

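The top view shows the plate at about (313-392, 155-243) with the arm pointing right and the ring near (375,197). The side view shows the tall peg near (372,242), on the far side. I'll enlarge both.

Run:
```python
import cv2
a=cv2.imread('pics/top0.png')[145:250,300:410]; b=cv2.imread('pics/side0.png')[195:280,275:405]
cv2.imwrite('pics/tc.png',cv2.resize(a,None,fx=5.5,fy=5.5,interpolation=3)); cv2.imwrite('pics/sc.png',cv2.resize(b,None,fx=6,fy=6,interpolation=3))
```

```text
(no output)
```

View pics/tc.png

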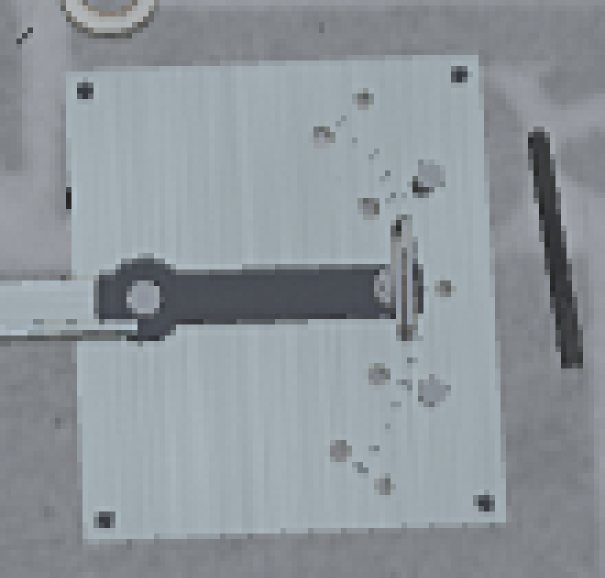

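View pics/sc.png

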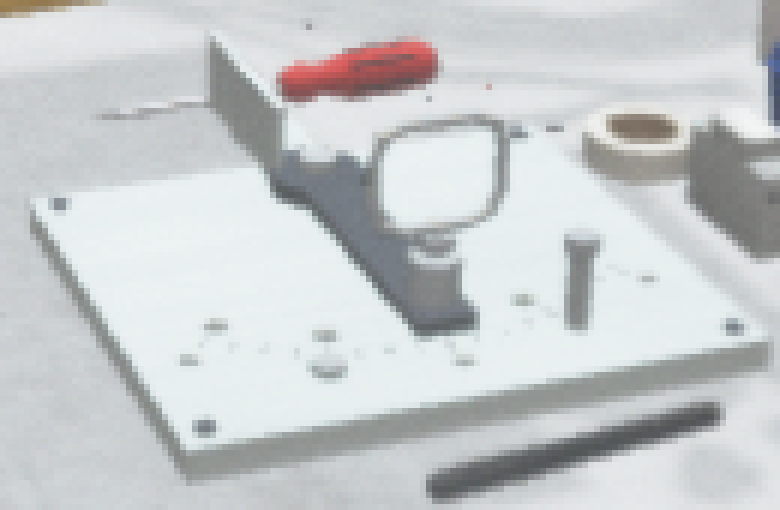

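The tall peg is on the far (+x) side at side pixel (371,241), and the low plug is on the near side. Now I'll fit the plate pose from the corners and holes.

```bash
cat > fit.py <<'E'
from h import *
from scipy.optimize import least_squares
T=np.load('top0.npz');S=np.load('side0.npz')
def t(u,v): return ((u+.5)/5.5-.5+300,(v+.5)/5.5-.5+145)
def sd(u,v): return ((u+.5)/6-.5+275,(v+.5)/6-.5+195)
def h(k,r=.14): return [.08-r*np.cos(.35*k),r*np.sin(.35*k),.016] # plate frame
c=lambda a,b:[a*.12,b*.135,.016]
# plate -x looks to world -y ; plate +y -> world +x
top=[(c(1,1),(66,71)),(c(-1,1),(478,56)),(c(-1,-1),(505,521)),(c(1,-1),(83,541)),(h(2),(324,134)),(h(1),(369,207)),(h(-1),(378,374)),(h(-2),(340,451)),(h(2,.172),(364,98)),(h(0,.172),(445,288)),(h(-2,.172),(386,486))]
side=[(h(-2),(216,326)),(h(-1),(326,335)),(h(1),(525,300)),(h(2,.172),(648,278)),(h(0,.172),(464,360)),(h(-2,.172),(189,360)),(c(-1,-1),(188,452))]
def W(p,P):
    P=np.array(P);C,s_=np.cos(p[2]),np.sin(p[2])
    return np.stack([p[0]+C*P[:,0]-s_*P[:,1],p[1]+s_*P[:,0]+C*P[:,1],P[:,2]],1)
def res(p,sep=False):
    r=[]
    for s,L,f in((T,top,t),(S,side,sd)):
        r.append(proj(s,W(p,[a for a,_ in L]))-[f(*b) for _,b in L])
    return r if sep else np.concatenate(r).ravel()
if __name__=='__main__':
    o=least_squares(res,[.55,0.05,np.pi/2+.0]); 
    # mirror check: plate +y should be world -x rotation of +x by 90deg
    print(o.x,o.cost); [print(np.round(r,1).tolist()) for r in res(o.x,True)]
E
sed -i 's/r\*np.sin(.35\*k)/-r*np.sin(.35*k)/; s/\[a\*.12,b\*.135/[a*.12,-b*.135/' fit.py
python3 fit.py
python3 - <<'E'
from fit import *
o=least_squares(res,[.55,0.05,np.pi/2]).x; np.save('plate.npy',o)
P=W(o,[[.08,0,.016],[-.06,0,.016],h(1),h(1,.172)]); print(P.round(4))
# ring: image center check
print('ring',atz(T,t(402,280),.09),'ends top view',atz(T,t(400,222),.09),atz(T,t(405,338),.09))
rc=W(o,[[-.06,0,.09],[-.06,0,.115],[-.06,.03,.09],[-.06,-.03,.09]]); 
print('proj ring side crop',((proj(S,rc)-[275,195])*6).round(), 'top crop',((proj(T,rc)-[300,145])*5.5).round())
E
```

```text
[0.53935447 0.00972786 1.60406633] 3.6592313235302565
[[-0.4, 0.1], [0.4, -0.0], [0.3, 0.9], [-0.2, 0.4], [-0.2, 0.9], [0.1, 0.5], [-0.0, 0.6], [-0.3, 0.4], [-0.0, 0.7], [-0.1, 0.5], [-0.5, 0.3]]
[[0.7, -0.3], [0.6, -0.1], [0.5, -0.1], [0.6, -0.1], [0.7, -0.0], [0.8, -0.3], [0.5, -0.5]]
[[ 0.5367  0.0897  0.016 ]
 [ 0.5414 -0.0502  0.016 ]
 [ 0.589  -0.0402  0.016 ]
 [ 0.601  -0.0698  0.016 ]]
ring [ 0.54044977 -0.04957848  0.09      ] ends top view [ 0.57214939 -0.049067    0.09      ] [ 0.50889416 -0.0506306   0.09      ]
proj ring side crop [[442. 171.]
 [444. 118.]
 [377. 181.]
 [505. 161.]] top crop [[401. 276.]
 [406. 271.]
 [404. 331.]
 [398. 221.]]
```

```bash
cat > plan.py <<'E'
from h import *
from scipy.spatial.transform import Rotation as R, Slerp
pl=np.load('plate.npy'); A=pl[2]; piv=np.array([pl[0]+.08*np.cos(A),pl[1]+.08*np.sin(A)])
def pose(k=0,rad=.14,z=.1,tilt=20,lat=0):
    """fingertip pose: tip at radius rad along ray k (hole units), height z; tilt deg below horizontal"""
    a=A+.35*k; d=np.array([np.cos(a),np.sin(a),0]); l=np.array([np.sin(a),-np.cos(a),0])
    tl=np.radians(tilt); zt=d*np.cos(tl)-np.array([0,0,np.sin(tl)])
    M=np.stack([np.cross(l,zt),l,zt],1)
    tip=np.r_[piv-rad*d[:2],z]+lat*l
    return tip-zt*.011,R.from_matrix(M)
def cur():
    s=get_state(); return s['tool_pos'],R.from_quat(s['eef_rot'])
def rows(p0,r0,p1,r1,n):
    ts=np.linspace(0,1,n+1); rr=Slerp([0,1],R.concatenate([r0,r1]))(ts); pp=p0+(p1-p0)*ts[:,None]
    for i in range(n):
        d=rr[i].inv().apply(pp[i+1]-pp[i])*100; w=(rr[i].inv()*rr[i+1]).as_rotvec()
        print(i,'xyz',d.round(2).tolist(),'r',w.round(3).tolist())
    return p1,r1
E
python3 - <<'E'
from plan import *
p,r=cur()
def down(az): a=np.radians(az); y=np.array([np.cos(a),np.sin(a),0]); z=np.array([0,0,-1.]); return R.from_matrix(np.stack([np.cross(y,z),y,z],1))
for az,ya in((45,52),(22,36),(-2,19),(-25,2)):
    a=np.radians(az); q=np.array([.6*np.cos(a),.6*np.sin(a),.28]); p,r=rows(p,r,q,down(ya),5)
E
```

```text
0 xyz [-4.78, -1.48, -1.2] r [-0.0, 0.0, 0.058]
1 xyz [-4.86, -1.21, -1.21] r [-0.0, 0.0, 0.058]
2 xyz [-4.92, -0.92, -1.21] r [-0.0, 0.0, 0.058]
3 xyz [-4.96, -0.64, -1.21] r [-0.0, 0.0, 0.058]
4 xyz [-4.99, -0.35, -1.21] r [-0.0, 0.0, 0.058]
0 xyz [-4.54, -1.52, 0.0] r [0.0, 0.0, 0.056]
1 xyz [-4.62, -1.26, 0.0] r [0.0, 0.0, 0.056]
2 xyz [-4.68, -1.0, 0.0] r [0.0, 0.0, 0.056]
3 xyz [-4.73, -0.74, 0.0] r [0.0, 0.0, 0.056]
4 xyz [-4.76, -0.48, 0.0] r [0.0, 0.0, 0.056]
0 xyz [-4.48, -2.19, 0.0] r [0.0, 0.0, 0.059]
1 xyz [-4.61, -1.92, 0.0] r [0.0, 0.0, 0.059]
2 xyz [-4.71, -1.64, 0.0] r [0.0, 0.0, 0.059]
3 xyz [-4.8, -1.36, 0.0] r [0.0, 0.0, 0.059]
4 xyz [-4.87, -1.07, 0.0] r [0.0, 0.0, 0.059]
0 xyz [-4.04, -2.57, 0.0] r [0.0, 0.0, 0.059]
1 xyz [-4.18, -2.33, 0.0] r [0.0, 0.0, 0.059]
2 xyz [-4.31, -2.07, 0.0] r [0.0, 0.0, 0.059]
3 xyz [-4.43, -1.82, 0.0] r [0.0, 0.0, 0.059]
4 xyz [-4.53, -1.55, 0.0] r [0.0, 0.0, 0.059]
```

Call:
send_rows(motion=[{"x":-4.7,"y":-1.4,"z":-1.2,"rz":0.058,"jaw":0},{"x":-4.7,"y":-1.2,"z":-1.2,"rz":0.058,"jaw":0},{"x":-4.7,"y":-0.9,"z":-1.2,"rz":0.058,"jaw":0},{"x":-4.7,"y":-0.7,"z":-1.2,"rz":0.058,"jaw":0},{"x":-4.7,"y":-0.4,"z":-1.2,"rz":0.058,"jaw":0}])

```text
schema error: expected keys x, y, z, rx, ry, rz, jaw
```

Call:
send_rows(motion=[{"x":-4.5,"y":-1.5,"z":0,"rz":0.056,"jaw":0},{"x":-4.6,"y":-1.3,"z":0,"rz":0.056,"jaw":0},{"x":-4.7,"y":-1.0,"z":0,"rz":0.056,"jaw":0},{"x":-4.7,"y":-0.7,"z":0,"rz":0.056,"jaw":0},{"x":-4.7,"y":-0.5,"z":0,"rz":0.056,"jaw":0}])

```text
schema error: expected keys x, y, z, rx, ry, rz, jaw
```

Call:
send_rows(motion=[{"x":-4.5,"y":-2.0,"z":0,"rz":0.059,"jaw":0},{"x":-4.5,"y":-1.9,"z":0,"rz":0.059,"jaw":0},{"x":-4.5,"y":-1.6,"z":0,"rz":0.059,"jaw":0},{"x":-4.6,"y":-1.4,"z":0,"rz":0.059,"jaw":0},{"x":-4.6,"y":-1.1,"z":0,"rz":0.059,"jaw":0}])

```text
schema error: expected keys x, y, z, rx, ry, rz, jaw
```

Call:
send_rows(motion=[{"x":-4.0,"y":-2.5,"z":0,"rz":0.059,"jaw":0},{"x":-4.2,"y":-2.3,"z":0,"rz":0.059,"jaw":0},{"x":-4.3,"y":-2.1,"z":0,"rz":0.059,"jaw":0},{"x":-4.4,"y":-1.8,"z":0,"rz":0.059,"jaw":0},{"x":-4.5,"y":-1.6,"z":0,"rz":0.059,"jaw":0}])

```text
schema error: expected keys x, y, z, rx, ry, rz, jaw
```

Call:
send_rows(motion=[{"x":-4.7,"y":-1.4,"z":-1.2,"rx":0,"ry":0,"rz":0.058,"jaw":0},{"x":-4.7,"y":-1.2,"z":-1.2,"rx":0,"ry":0,"rz":0.058,"jaw":0},{"x":-4.7,"y":-0.9,"z":-1.2,"rx":0,"ry":0,"rz":0.058,"jaw":0},{"x":-4.7,"y":-0.7,"z":-1.2,"rx":0,"ry":0,"rz":0.058,"jaw":0},{"x":-4.7,"y":-0.4,"z":-1.2,"rx":0,"ry":0,"rz":0.058,"jaw":0}])

```text
clock: 0.6
tool_pos: [0.4162, 0.4282, 0.2804]
eef_rot: [0.328, 0.945, -0.0, -0.0]
contact_force: [0.7, -0.3, 1.2]
opening: 0.571
finger_force: 0.0
```

Call:
send_rows(motion=[{"x":-4.5,"y":-1.5,"z":0,"rx":0,"ry":0,"rz":0.056,"jaw":0},{"x":-4.6,"y":-1.3,"z":0,"rx":0,"ry":0,"rz":0.056,"jaw":0},{"x":-4.7,"y":-1.0,"z":0,"rx":0,"ry":0,"rz":0.056,"jaw":0},{"x":-4.7,"y":-0.7,"z":0,"rx":0,"ry":0,"rz":0.056,"jaw":0},{"x":-4.7,"y":-0.5,"z":0,"rx":0,"ry":0,"rz":0.056,"jaw":0}])

```text
clock: 1.1
tool_pos: [0.5463, 0.2291, 0.2799]
eef_rot: [0.456, 0.89, -0.0, -0.0]
contact_force: [0.2, 0.1, -0.6]
opening: 0.116
finger_force: 0.0
```

Call:
send_rows(motion=[{"x":-4.5,"y":-2.0,"z":0,"rx":0,"ry":0,"rz":0.059,"jaw":0},{"x":-4.5,"y":-1.9,"z":0,"rx":0,"ry":0,"rz":0.059,"jaw":0},{"x":-4.5,"y":-1.6,"z":0,"rx":0,"ry":0,"rz":0.059,"jaw":0},{"x":-4.6,"y":-1.4,"z":0,"rx":0,"ry":0,"rz":0.059,"jaw":0},{"x":-4.6,"y":-1.1,"z":0,"rx":0,"ry":0,"rz":0.059,"jaw":0}])

```text
clock: 1.6
tool_pos: [0.5861, -0.0088, 0.2799]
eef_rot: [0.582, 0.813, -0.0, -0.0]
contact_force: [1.5, 0.1, 0.0]
opening: 0.003
finger_force: 0.0
```

Call:
send_rows(motion=[{"x":-4.0,"y":-2.5,"z":0,"rx":0,"ry":0,"rz":0.059,"jaw":0},{"x":-4.2,"y":-2.3,"z":0,"rx":0,"ry":0,"rz":0.059,"jaw":0},{"x":-4.3,"y":-2.1,"z":0,"rx":0,"ry":0,"rz":0.059,"jaw":0},{"x":-4.4,"y":-1.8,"z":0,"rx":0,"ry":0,"rz":0.059,"jaw":0},{"x":-4.5,"y":-1.6,"z":0,"rx":0,"ry":0,"rz":0.059,"jaw":0}])

```text
clock: 2.1
tool_pos: [0.5296, -0.2399, 0.2799]
eef_rot: [0.695, 0.719, -0.0, -0.0]
contact_force: [1.1, -0.6, -0.4]
opening: 0.009
finger_force: 0.0
```

Run:
```python
from plan import *
p,r=cur(); print(get_state()['q'].round(2),p,r.as_matrix().round(2))
tp,tr=pose(0,.23,.13,20); print(tp); rows(p,r,np.array([.5475,-.24,.2]),tr,15)
```

```text
[ 0.29  0.56  0.09  1.63 -0.06  0.95  0.44] [ 0.52957711 -0.23988325  0.27987688] [[-0.03  1.   -0.  ]
 [ 1.    0.03  0.  ]
 [ 0.   -0.   -1.  ]]
[ 0.54468789 -0.15052003  0.13376222]
0 xyz [-0.0, 0.12, 0.53] r [-0.0, 0.081, -0.0]
1 xyz [-0.05, 0.12, 0.53] r [-0.0, 0.081, -0.0]
2 xyz [-0.09, 0.12, 0.52] r [-0.0, 0.081, -0.0]
3 xyz [-0.13, 0.12, 0.52] r [-0.0, 0.081, -0.0]
4 xyz [-0.18, 0.12, 0.5] r [-0.0, 0.081, -0.0]
5 xyz [-0.22, 0.12, 0.49] r [-0.0, 0.081, -0.0]
6 xyz [-0.25, 0.12, 0.47] r [-0.0, 0.081, -0.0]
7 xyz [-0.29, 0.12, 0.45] r [-0.0, 0.081, -0.0]
8 xyz [-0.33, 0.12, 0.42] r [-0.0, 0.081, -0.0]
9 xyz [-0.36, 0.12, 0.39] r [-0.0, 0.081, -0.0]
10 xyz [-0.39, 0.12, 0.36] r [-0.0, 0.081, -0.0]
11 xyz [-0.42, 0.12, 0.33] r [-0.0, 0.081, -0.0]
12 xyz [-0.44, 0.12, 0.29] r [-0.0, 0.081, -0.0]
13 xyz [-0.47, 0.12, 0.26] r [-0.0, 0.081, -0.0]
14 xyz [-0.49, 0.12, 0.22] r [-0.0, 0.081, -0.0]
```

Now I'll pitch the tool up with small downward shifts, checking reach as I go.

Call:
send_rows(motion=[{"x":0,"y":0.1,"z":0.5,"rx":0,"ry":0.08,"rz":0,"jaw":0},{"x":0,"y":0.1,"z":0.5,"rx":0,"ry":0.08,"rz":0,"jaw":0},{"x":-0.1,"y":0.1,"z":0.5,"rx":0,"ry":0.08,"rz":0,"jaw":0},{"x":-0.1,"y":0.1,"z":0.5,"rx":0,"ry":0.08,"rz":0,"jaw":0},{"x":-0.2,"y":0.1,"z":0.5,"rx":0,"ry":0.08,"rz":0,"jaw":0}])

```text
clock: 2.6
tool_pos: [0.5354, -0.2381, 0.2544]
eef_rot: [0.681, 0.705, 0.139, -0.144]
contact_force: [0.6, -0.3, -0.6]
opening: 0.004
finger_force: 0.0
```

Call:
send_rows(motion=[{"x":-0.2,"y":0.1,"z":0.5,"rx":0,"ry":0.08,"rz":0,"jaw":0},{"x":-0.2,"y":0.1,"z":0.5,"rx":0,"ry":0.08,"rz":0,"jaw":0},{"x":-0.3,"y":0.1,"z":0.4,"rx":0,"ry":0.08,"rz":0,"jaw":0},{"x":-0.3,"y":0.1,"z":0.4,"rx":0,"ry":0.08,"rz":0,"jaw":0},{"x":-0.4,"y":0.1,"z":0.4,"rx":0,"ry":0.08,"rz":0,"jaw":0}])

```text
clock: 3.1
tool_pos: [0.5404, -0.2383, 0.2278]
eef_rot: [0.639, 0.662, 0.272, -0.281]
contact_force: [-0.1, 0.9, 0.6]
opening: 0.001
finger_force: 0.0
```

Call:
send_rows(motion=[{"x":-0.4,"y":0.1,"z":0.4,"rx":0,"ry":0.08,"rz":0,"jaw":0},{"x":-0.4,"y":0.1,"z":0.3,"rx":0,"ry":0.08,"rz":0,"jaw":0},{"x":-0.4,"y":0.1,"z":0.3,"rx":0,"ry":0.08,"rz":0,"jaw":0},{"x":-0.5,"y":0.1,"z":0.3,"rx":0,"ry":0.08,"rz":0,"jaw":0},{"x":-0.5,"y":0.1,"z":0.2,"rx":0,"ry":0.08,"rz":0,"jaw":0}])

```text
clock: 3.6
tool_pos: [0.5453, -0.2384, 0.2006]
eef_rot: [0.573, 0.593, 0.393, -0.407]
contact_force: [1.5, -0.4, 0.4]
opening: 0.005
finger_force: 0.0
```

Run:
```python
from plan import *
p,r=cur(); s=get_state(); print(s['q'].round(2),s['contact_force'],p,r.as_matrix().round(2))
q,t=pose(0,.19,.092,20); rows(p,r,q,t,10)
```

```text
[ 0.84  1.21 -0.29  1.06 -0.59  1.74  0.82] [ 1.46826948 -0.42143951  0.36038832] [ 0.54527391 -0.23842489  0.20062324] [[-0.01  1.   -0.03]
 [ 0.36  0.03  0.93]
 [ 0.93 -0.   -0.36]]
0 xyz [-0.52, 0.03, 1.57] r [-0.0, 0.002, -0.0]
1 xyz [-0.52, 0.03, 1.57] r [-0.0, 0.002, -0.0]
2 xyz [-0.52, 0.03, 1.57] r [-0.0, 0.002, -0.0]
3 xyz [-0.53, 0.02, 1.57] r [-0.0, 0.002, -0.0]
4 xyz [-0.53, 0.02, 1.57] r [-0.0, 0.002, -0.0]
5 xyz [-0.53, 0.02, 1.57] r [-0.0, 0.002, -0.0]
6 xyz [-0.54, 0.02, 1.56] r [-0.0, 0.002, -0.0]
7 xyz [-0.54, 0.02, 1.56] r [-0.0, 0.002, -0.0]
8 xyz [-0.54, 0.02, 1.56] r [-0.0, 0.002, -0.0]
9 xyz [-0.55, 0.02, 1.56] r [-0.0, 0.002, -0.0]
```

Call:
send_rows(motion=[{"x":-0.3,"y":0,"z":1.7,"rx":0,"ry":0,"rz":0,"jaw":0},{"x":-0.3,"y":0,"z":1.7,"rx":0,"ry":0,"rz":0,"jaw":0},{"x":-0.3,"y":0,"z":1.7,"rx":0,"ry":0,"rz":0,"jaw":0},{"x":-0.3,"y":0,"z":1.7,"rx":0,"ry":0,"rz":0,"jaw":0},{"x":-0.3,"y":0,"z":1.7,"rx":0,"ry":0,"rz":0,"jaw":0}])

```text
clock: 4.1
tool_pos: [0.5426, -0.1638, 0.1557]
eef_rot: [0.574, 0.593, 0.392, -0.406]
contact_force: [-0.3, -0.8, 0.2]
opening: 0.005
finger_force: 0.0
```

Call:
send_rows(motion=[{"x":-0.4,"y":0,"z":1.3,"rx":0,"ry":0,"rz":0,"jaw":0},{"x":-0.4,"y":0,"z":1.3,"rx":0,"ry":0,"rz":0,"jaw":0},{"x":-0.4,"y":0,"z":1.3,"rx":0,"ry":0,"rz":0,"jaw":0},{"x":0,"y":0,"z":0,"rx":0,"ry":0,"rz":0,"jaw":0},{"x":0,"y":0,"z":0,"rx":0,"ry":0,"rz":0,"jaw":0}])

```text
clock: 4.6
tool_pos: [0.5418, -0.1325, 0.1312]
eef_rot: [0.573, 0.594, 0.392, -0.406]
contact_force: [-0.2, 0.1, 0.8]
opening: 0.005
finger_force: 0.0
```

Run:
```python
from plan import *
p,r=cur(); s=get_state(); print(s['q'].round(2),s['contact_force'],p)
q,t=pose(0,.17,.102,20); rows(p,r,q,t,3)
a=snap('top','t1'); b=snap('side','s1')
I=np.vstack([cv2.resize(a['img'][150:250,300:460],None,fx=4,fy=4,interpolation=3)[:300],cv2.resize(b['img'][190:265,265:425],None,fx=4,fy=4,interpolation=3)])
cv2.imwrite('pics/c1.png',I[:,:,::-1])
```

```text
[ 0.77  1.22 -0.32  1.35 -0.62  1.44  0.95] [-0.16590145  0.11102501  0.76830812] [ 0.54181705 -0.13252125  0.13117546]
0 xyz [-0.28, 0.08, 1.61] r [-0.001, 0.007, 0.0]
1 xyz [-0.3, 0.08, 1.61] r [-0.001, 0.007, 0.0]
2 xyz [-0.31, 0.08, 1.6] r [-0.001, 0.007, 0.0]
```

View pics/c1.png

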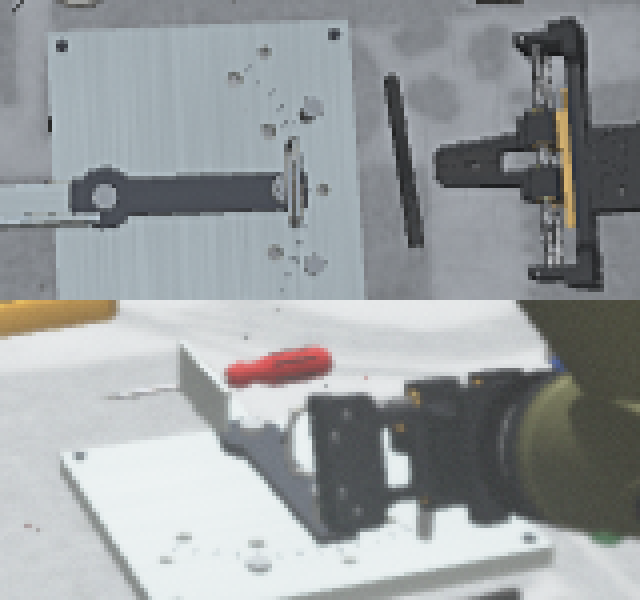

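The top crop shows fingertips at about (437,165) and the ring at about (294,183). I'll check that against projections.

Run:
```python
from plan import *
T=np.load('t1.npz'); p,r=cur()
for d in(.011,-.02,-.053): 
    for y in (-.0175,0,.0175): 
        P=p+r.apply([0.009,y,d]); print(d,y,P.round(3),((proj(T,P)[0]-[300,150])*4).round())
```

```text
0.011 -0.0175 [ 0.524 -0.12   0.136] [396. 197.]
0.011 0 [ 0.542 -0.12   0.136] [395. 173.]
0.011 0.0175 [ 0.559 -0.119  0.136] [394. 149.]
-0.02 -0.0175 [ 0.525 -0.149  0.147] [439. 194.]
-0.02 0 [ 0.543 -0.149  0.147] [438. 169.]
-0.02 0.0175 [ 0.56  -0.148  0.147] [436. 145.]
-0.053 -0.0175 [ 0.526 -0.18   0.159] [486. 190.]
-0.053 0 [ 0.544 -0.179  0.159] [484. 166.]
-0.053 0.0175 [ 0.561 -0.179  0.159] [483. 141.]
```

Run:
```python
from plan import *
S=np.load('s1.npz');T=np.load('t1.npz'); p,r=cur(); print(p)
C=np.array([[x,y,z] for x in(-.0375,.0375) for y in(-.0935,.0935) for z in(-.053,-.1)])
P=p+r.apply(C)
for c,a,b in zip(C,(proj(S,P)-[265,190])*4+[0,300],(proj(T,P)-[300,150])*4): print(c,a.round(),b.round())
```

```text
[ 0.54208095 -0.1332165   0.13138522]
[-0.0375 -0.0935 -0.053 ] [285. 527.] [503. 299.]
[-0.0375 -0.0935 -0.1   ] [318. 537.] [569. 296.]
[-0.0375  0.0935 -0.053 ] [583. 474.] [486.  46.]
[-0.0375  0.0935 -0.1   ] [629. 481.] [551.  39.]
[ 0.0375 -0.0935 -0.053 ] [269. 389.] [486. 296.]
[ 0.0375 -0.0935 -0.1   ] [301. 392.] [556. 292.]
[ 0.0375  0.0935 -0.053 ] [569. 346.] [469.  29.]
[ 0.0375  0.0935 -0.1   ] [614. 346.] [538.  22.]
```

Run:
```python
from plan import *
S=np.load('side0.npz');r=R.from_quat([.18673,.98241,-.00093,-.0001]);p=np.array([.2292,.5807,.2195])
for y in(-.05,.05):
  for z in (-.1,-.053,-.02,.011): print(y,z,proj(S,p+r.apply([0,y,z]))[0].round(1))
i=S['img'][70:140,165:235]; a=cv2.resize(i,None,fx=6,fy=6,interpolation=3)
b=cv2.resize(np.load('t1.npz')['img'][165:225,385:460],None,fx=6,fy=6,interpolation=3)
b=cv2.copyMakeBorder(b,0,60,0,0,cv2.BORDER_CONSTANT)
b=np.clip(b.astype(float)*1.8,0,255).astype(np.uint8)
cv2.imwrite('pics/c2.png',cv2.resize(np.hstack([a,b]),(780,int(420*780/870)))[:,:,::-1])
```

```text
-0.05 -0.1 [196.7 104.4]
-0.05 -0.053 [198.  118.1]
-0.05 -0.02 [198.9 127.5]
-0.05 0.011 [199.7 136.3]
0.05 -0.1 [205.9 100.1]
0.05 -0.053 [207. 113.]
0.05 -0.02 [207.8 121.9]
0.05 0.011 [208.5 130.1]
```

View pics/c2.png

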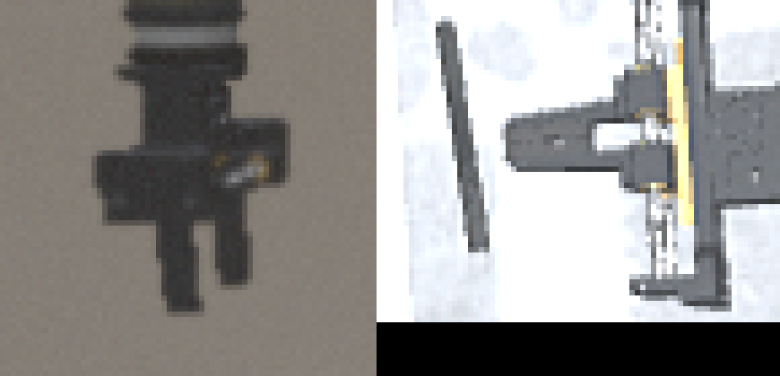

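The images show the fingertips about 31 mm short of where the reported TCP puts them. It is the same in both poses, so I'll plan with the tip at tool z = -20 mm.

```bash
sed -i 's/return tip-zt\*.011/return tip+zt*.020/' plan.py
python3 - <<'E'
from plan import *
p,r=cur()
p,r=rows(p,r,*pose(0,.165,.1,20),5)
rows(p,r,*pose(0,.122,.085,20),5)
E
```

```text
0 xyz [-0.15, 0.04, 1.71] r [-0.0, 0.005, 0.0]
1 xyz [-0.16, 0.04, 1.71] r [-0.0, 0.005, 0.0]
2 xyz [-0.17, 0.04, 1.71] r [-0.0, 0.005, 0.0]
3 xyz [-0.18, 0.04, 1.71] r [-0.0, 0.005, 0.0]
4 xyz [-0.19, 0.04, 1.7] r [-0.0, 0.005, 0.0]
0 xyz [0.01, 0.0, 0.91] r [0.0, 0.0, 0.0]
1 xyz [0.01, -0.0, 0.91] r [0.0, 0.0, 0.0]
2 xyz [0.01, 0.0, 0.91] r [0.0, 0.0, 0.0]
3 xyz [0.01, -0.0, 0.91] r [0.0, 0.0, 0.0]
4 xyz [0.01, 0.0, 0.91] r [0.0, 0.0, 0.0]
```

Call:
send_rows(motion=[{"x":-0.2,"y":0,"z":1.7,"rx":0,"ry":0.005,"rz":0,"jaw":0},{"x":-0.2,"y":0,"z":1.7,"rx":0,"ry":0.005,"rz":0,"jaw":0},{"x":-0.2,"y":0.1,"z":1.7,"rx":0,"ry":0.005,"rz":0,"jaw":0},{"x":-0.2,"y":0.1,"z":1.7,"rx":0,"ry":0.005,"rz":0,"jaw":0},{"x":-0.1,"y":0,"z":1.7,"rx":0,"ry":0.005,"rz":0,"jaw":0}])

```text
clock: 5.2
tool_pos: [0.5417, -0.0564, 0.0927]
eef_rot: [0.569, 0.589, 0.4, -0.413]
contact_force: [0.9, 0.5, -0.9]
opening: 0.001
finger_force: 0.0
```

Call:
send_rows(motion=[{"x":0,"y":0,"z":0.7,"rx":0,"ry":0,"rz":0,"jaw":0},{"x":0,"y":0,"z":0.7,"rx":0,"ry":0,"rz":0,"jaw":0},{"x":0,"y":0,"z":0.6,"rx":0,"ry":0,"rz":0,"jaw":0},{"x":0,"y":0,"z":0,"rx":0,"ry":0,"rz":0,"jaw":0},{"x":0,"y":0,"z":0,"rx":0,"ry":0,"rz":0,"jaw":0}])

```text
clock: 5.7
tool_pos: [0.5407, -0.0378, 0.0862]
eef_rot: [0.569, 0.589, 0.399, -0.413]
contact_force: [0.4, 0.2, 0.1]
opening: 0.007
finger_force: 0.0
```

Run:
```python
from plan import *
p,r=cur(); s=get_state(); print(s['q'].round(2),s['contact_force'],p)
rows(p,r,*pose(0,.122,.085,20),3)
a=snap('top','t2'); b=snap('side','s2')
I=np.vstack([cv2.resize(a['img'][165:225,340:470],None,fx=5,fy=5,interpolation=3),cv2.resize(b['img'][205:265,285:415],None,fx=5,fy=5,interpolation=3)])
I=np.clip(I*1.3,0,255).astype(np.uint8)
cv2.imwrite('pics/c3.png',I[:,:,::-1])
```

```text
[ 0.7   1.27 -0.37  1.51 -0.69  1.23  1.03] [0.39995919 0.16288415 0.10619479] [ 0.54068651 -0.03777319  0.08618678]
0 xyz [0.02, 0.01, 0.85] r [-0.0, -0.001, 0.0]
1 xyz [0.02, 0.01, 0.85] r [-0.0, -0.001, 0.0]
2 xyz [0.02, 0.01, 0.85] r [-0.0, -0.001, 0.0]
```

View pics/c3.png

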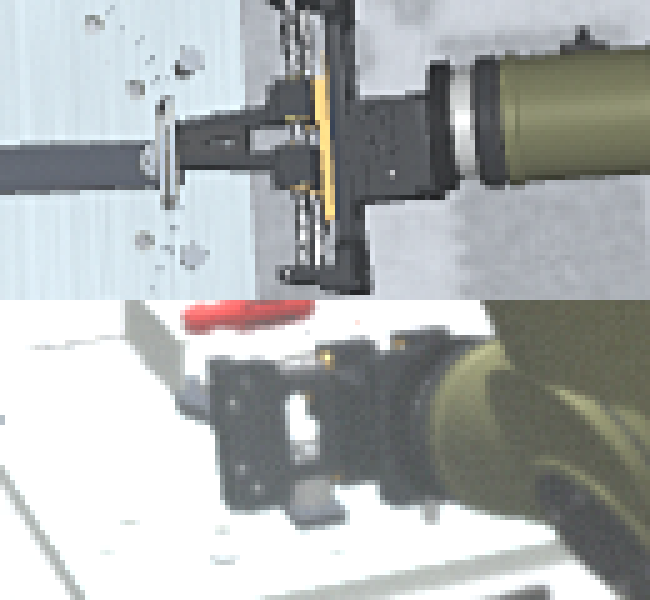

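The fingertip at top crop (178,145) is just at the ring plane (168,151) and centred. I'll insert another 25 mm.

Call:
send_rows(motion=[{"x":0,"y":0,"z":0.7,"rx":0,"ry":0,"rz":0,"jaw":0},{"x":0,"y":0,"z":0.7,"rx":0,"ry":0,"rz":0,"jaw":0},{"x":0,"y":0,"z":0.7,"rx":0,"ry":0,"rz":0,"jaw":0},{"x":0,"y":0,"z":0.4,"rx":0,"ry":0,"rz":0,"jaw":0},{"x":0,"y":0,"z":0,"rx":0,"ry":0,"rz":0,"jaw":0}])

```text
clock: 6.3
tool_pos: [0.5393, -0.0126, 0.0777]
eef_rot: [0.568, 0.589, 0.399, -0.414]
contact_force: [0.2, -0.2, -0.4]
opening: 0.005
finger_force: 0.0
```

Run:
```python
from plan import *
p,r=cur(); s=get_state(); print(s['contact_force'],p)
q,t=pose(0,.122,.085,20); print((p-q).round(4)); print('up',r.inv().apply([0,0,1]).round(3))
```

```text
[ 0.23954139 -0.18477303 -0.43147912] [ 0.53930353 -0.01263234  0.077669  ]
[-0.0008  0.0008 -0.0005]
up [ 0.941 -0.001 -0.338]
```

Call:
send_rows(motion=[{"x":0.28,"y":0,"z":-0.1,"rx":0,"ry":0,"rz":0,"jaw":0},{"x":0.28,"y":0,"z":-0.1,"rx":0,"ry":0,"rz":0,"jaw":0},{"x":0.28,"y":0,"z":-0.1,"rx":0,"ry":0,"rz":0,"jaw":0},{"x":0.28,"y":0,"z":-0.1,"rx":0,"ry":0,"rz":0,"jaw":0},{"x":0,"y":0,"z":0,"rx":0,"ry":0,"rz":0,"jaw":0}])

```text
clock: 6.8
tool_pos: [0.5396, -0.0144, 0.0888]
eef_rot: [0.569, 0.589, 0.399, -0.413]
contact_force: [-0.7, -0.2, -5.4]
opening: 0.006
finger_force: 2.0
```

Call:
send_rows(motion=[{"x":0.28,"y":0,"z":-0.1,"rx":0,"ry":0,"rz":0,"jaw":0},{"x":0,"y":0,"z":0,"rx":0,"ry":0,"rz":0,"jaw":0},{"x":0.28,"y":0,"z":-0.1,"rx":0,"ry":0,"rz":0,"jaw":0},{"x":0,"y":0,"z":0,"rx":0,"ry":0,"rz":0,"jaw":0},{"x":0,"y":0,"z":0,"rx":0,"ry":0,"rz":0,"jaw":0}])

```text
clock: 7.3
tool_pos: [0.5396, -0.0141, 0.0952]
eef_rot: [0.569, 0.589, 0.399, -0.413]
contact_force: [-0.2, -1.0, -5.3]
opening: 0.007
finger_force: 2.7
```

Call:
send_rows(motion=[{"x":0.28,"y":0,"z":-0.1,"rx":0,"ry":0,"rz":0,"jaw":0},{"x":0.28,"y":0,"z":-0.1,"rx":0,"ry":0,"rz":0,"jaw":0},{"x":0.28,"y":0,"z":-0.1,"rx":0,"ry":0,"rz":0,"jaw":0},{"x":0.1,"y":0,"z":0,"rx":0,"ry":0,"rz":0,"jaw":0},{"x":0,"y":0,"z":0,"rx":0,"ry":0,"rz":0,"jaw":0}])

```text
clock: 7.8
tool_pos: [0.5397, -0.0139, 0.1052]
eef_rot: [0.569, 0.589, 0.399, -0.413]
contact_force: [-0.3, -3.1, -6.6]
opening: 0.008
finger_force: 3.6
```

Run:
```python
from plan import *
p,r=cur(); s=get_state(); print(s['contact_force'],s['q'].round(2),p)
q,t=pose(0,.122,.112,20); print((p-q).round(4)); 
# swing arc: rotate about pivot by .35 plus, 20 rows
a=.35/20; Rz=R.from_rotvec([0,0,a]); P3=np.r_[piv,0]
p2=P3+Rz.apply(p-P3); print('row',r.inv().apply(p2-p)*100,(r.inv()*Rz*r).as_rotvec())
```

```text
[-0.33628905 -3.10111763 -6.59581116] [ 0.68  1.23 -0.39  1.57 -0.72  1.19  1.03] [ 0.53968647 -0.01389209  0.10517104]
[-0.0004 -0.0004  0.    ]
row [1.76549340e-04 1.81329886e-01 5.41056686e-04] [ 1.64570471e-02  1.73386708e-06 -5.95110052e-03]
```

Call:
send_rows(motion=[{"x":0,"y":0.18,"z":0,"rx":0.0165,"ry":0,"rz":-0.006,"jaw":0},{"x":0,"y":0.18,"z":0,"rx":0.0165,"ry":0,"rz":-0.006,"jaw":0},{"x":0,"y":0.18,"z":0,"rx":0.0165,"ry":0,"rz":-0.006,"jaw":0},{"x":0,"y":0.18,"z":0,"rx":0.0165,"ry":0,"rz":-0.006,"jaw":0},{"x":0,"y":0.18,"z":0,"rx":0.0165,"ry":0,"rz":-0.006,"jaw":0}])

```text
clock: 8.3
tool_pos: [0.5489, -0.0128, 0.1051]
eef_rot: [0.542, 0.614, 0.38, -0.431]
contact_force: [0.3, -4.6, -7.6]
opening: 0.005
finger_force: 4.0
```

Call:
send_rows(motion=[{"x":0,"y":0.18,"z":0,"rx":0.0165,"ry":0,"rz":-0.006,"jaw":0},{"x":0,"y":0.18,"z":0,"rx":0.0165,"ry":0,"rz":-0.006,"jaw":0},{"x":0,"y":0.18,"z":0,"rx":0.0165,"ry":0,"rz":-0.006,"jaw":0},{"x":0,"y":0.18,"z":0,"rx":0.0165,"ry":0,"rz":-0.006,"jaw":0},{"x":0,"y":0.18,"z":0,"rx":0.0165,"ry":0,"rz":-0.006,"jaw":0}])

```text
clock: 8.8
tool_pos: [0.5575, -0.0111, 0.1054]
eef_rot: [0.514, 0.637, 0.361, -0.447]
contact_force: [0.6, -4.1, -7.3]
opening: 0.003
finger_force: 3.9
```

Run:
```python
from plan import *
p,r=cur(); s=get_state(); print(s['contact_force'],s['q'].round(2),p)
d=p[:2]-piv; print('ang',np.arctan2(d[1],d[0])-(A-np.pi))
a=snap('top','t3')
I=cv2.resize(a['img'][155:235,310:430],None,fx=6,fy=6,interpolation=3)
cv2.imwrite('pics/c4.png',I[:,:,::-1])
```

```text
[ 0.63707189 -4.11102646 -7.30539722] [ 0.59  1.27 -0.37  1.36 -0.61  1.38  0.95] [ 0.55752095 -0.01111532  0.10539084]
ang 0.17048762925953387
```

View pics/c4.png

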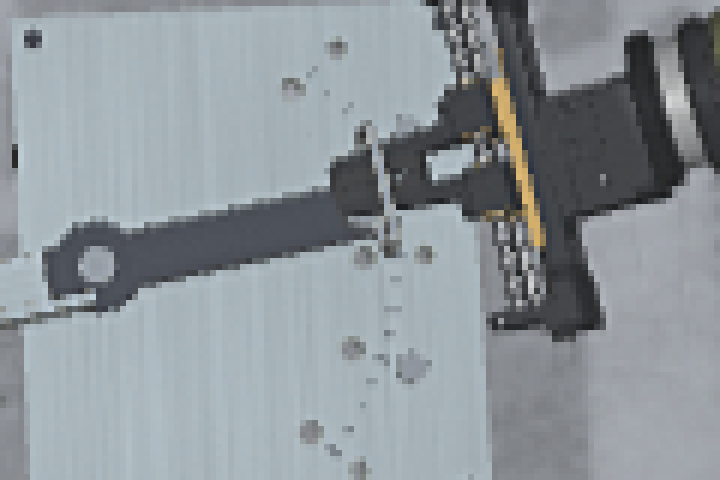

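```bash
cat > ang.py <<'E'
from plan import *
def armang(s,a0=0):
    # sample rays at z=.03 on polar grid, dark-weighted mean angle
    g=s['img'].astype(np.float32).mean(2); th=np.linspace(-.45,.45,361)+a0; rs=np.linspace(.045,.098,40)
    P=np.array([[piv[0]-r*np.cos(A+t),piv[1]-r*np.sin(A+t),.03] for r in rs for t in th])
    uv=proj(s,P).astype(np.float32); v=cv2.remap(g,uv[:,0].reshape(40,-1),uv[:,1].reshape(40,-1),cv2.INTER_LINEAR)
    w=np.clip((150-v)/60,0,1); m=np.abs(th-a0)<1
    out=[]
    for i in range(40):
        ww=w[i]; c=(ww*th).sum()/ww.sum()
        for _ in range(5): k=np.abs(th-c)<.03/rs[i]; c=(ww*th*k).sum()/(ww*k).sum()
        out.append(c)
    return np.median(out),np.std(out)
E
python3 - <<'E'
from ang import *
for n,a in(('top0',0),('t2',0),('t3',.18)): print(n,armang(np.load(n+'.npz'),a))
T=np.load('t3.npz'); q=atz(T,(377/6+310-.4,187/6+155-.4),.107); d=q[:2]-piv; print(q,np.arctan2(d[1],d[0])-(A-np.pi))
E
```

```text
top0 (np.float64(-0.0029827452292733535), np.float64(0.004589346892165131))
t2 (np.float64(-0.0031447159965354524), np.float64(0.004839986572089707))
t3 (np.float64(0.17166594982093009), np.float64(0.0055542683454750654))
[ 0.56747069 -0.04739981  0.107     ] 0.18758307318457557
```

The arm reads 0.175 rad and follows the tool. Ten more equal rows should reach the hole.

Call:
send_rows(motion=[{"x":0,"y":0.18,"z":0,"rx":0.0165,"ry":0,"rz":-0.006,"jaw":0},{"x":0,"y":0.18,"z":0,"rx":0.0165,"ry":0,"rz":-0.006,"jaw":0},{"x":0,"y":0.18,"z":0,"rx":0.0165,"ry":0,"rz":-0.006,"jaw":0},{"x":0,"y":0.18,"z":0,"rx":0.0165,"ry":0,"rz":-0.006,"jaw":0},{"x":0,"y":0.18,"z":0,"rx":0.0165,"ry":0,"rz":-0.006,"jaw":0}])

```text
clock: 9.35
tool_pos: [0.5662, -0.0088, 0.1055]
eef_rot: [0.485, 0.659, 0.342, -0.463]
contact_force: [-0.9, -2.2, -7.8]
opening: 0.005
finger_force: 3.6
```

Call:
send_rows(motion=[{"x":0,"y":0.18,"z":0,"rx":0.0165,"ry":0,"rz":-0.006,"jaw":0},{"x":0,"y":0.18,"z":0,"rx":0.0165,"ry":0,"rz":-0.006,"jaw":0},{"x":0,"y":0.18,"z":0,"rx":0.0165,"ry":0,"rz":-0.006,"jaw":0},{"x":0,"y":0.18,"z":0,"rx":0.0165,"ry":0,"rz":-0.006,"jaw":0},{"x":0,"y":0,"z":0,"rx":0,"ry":0,"rz":0,"jaw":0}])

```text
clock: 9.85
tool_pos: [0.5737, -0.006, 0.1055]
eef_rot: [0.462, 0.675, 0.326, -0.474]
contact_force: [1.4, -1.0, -6.8]
opening: 0.005
finger_force: 3.0
```

Run:
```python
from ang import *
p,r=cur(); s=get_state(); print(s['contact_force'],s['q'].round(2),p)
d=p[:2]-piv; print('ang',np.arctan2(d[1],d[0])-(A-np.pi))
print(armang(snap('top','t4'),.33)); print('up',r.inv().apply([0,0,1]).round(3))
```

```text
[ 1.38045156 -1.04080949 -6.8315865 ] [ 0.51  1.32 -0.36  1.16 -0.54  1.56  0.89] [ 0.57371157 -0.00597715  0.10546508]
ang 0.3359567700618322
(np.float64(0.3372299107187934), np.float64(0.004688786024315982))
up [ 0.941  0.002 -0.339]
```

Call:
send_rows(motion=[{"x":0,"y":0.1,"z":0,"rx":0.0095,"ry":0,"rz":-0.003,"jaw":0},{"x":0,"y":0,"z":0,"rx":0,"ry":0,"rz":0,"jaw":0},{"x":-0.28,"y":0,"z":0.1,"rx":0,"ry":0,"rz":0,"jaw":0},{"x":-0.28,"y":0,"z":0.1,"rx":0,"ry":0,"rz":0,"jaw":0},{"x":0,"y":0,"z":0,"rx":0,"ry":0,"rz":0,"jaw":0}])

```text
clock: 10.4
tool_pos: [0.5738, -0.0062, 0.0991]
eef_rot: [0.459, 0.677, 0.323, -0.476]
contact_force: [-1.0, 1.3, -6.5]
opening: 0.003
finger_force: 2.7
```

Call:
send_rows(motion=[{"x":-0.28,"y":0,"z":0.1,"rx":0,"ry":0,"rz":0,"jaw":0},{"x":-0.28,"y":0,"z":0.1,"rx":0,"ry":0,"rz":0,"jaw":0},{"x":0,"y":0,"z":0,"rx":0,"ry":0,"rz":0,"jaw":0},{"x":0,"y":0,"z":0,"rx":0,"ry":0,"rz":0,"jaw":0},{"x":0,"y":0,"z":0,"rx":0,"ry":0,"rz":0,"jaw":0}])

```text
clock: 10.9
tool_pos: [0.574, -0.0063, 0.0934]
eef_rot: [0.459, 0.677, 0.323, -0.476]
contact_force: [0.1, 1.2, -5.9]
opening: 0.003
finger_force: 2.5
```

Call:
send_rows(motion=[{"x":-0.28,"y":0,"z":0.1,"rx":0,"ry":0,"rz":0,"jaw":0},{"x":0,"y":0,"z":0,"rx":0,"ry":0,"rz":0,"jaw":0},{"x":0,"y":0,"z":0,"rx":0,"ry":0,"rz":0,"jaw":0},{"x":0,"y":0,"z":0,"rx":0,"ry":0,"rz":0,"jaw":0},{"x":0,"y":0,"z":0,"rx":0,"ry":0,"rz":0,"jaw":0}])

```text
clock: 11.4
tool_pos: [0.5741, -0.0065, 0.0906]
eef_rot: [0.459, 0.677, 0.323, -0.476]
contact_force: [-0.3, 2.0, -5.2]
opening: 0.004
finger_force: 1.9
```

Run:
```python
from ang import *
p,r=cur(); s=get_state(); print(s['contact_force'],p)
print(armang(snap('top','t5'),.33))
```

```text
[-0.32918872  1.96445808 -5.1526007 ] [ 0.57405856 -0.00646398  0.09062965]
(np.float64(0.3416734630522026), np.float64(0.0036921715077287147))
```

The ring is still on the finger at a tool height equal to about 2 mm of lift, so the pin is in the hole. I'll lower the rest of the way and free the finger.

Call:
send_rows(motion=[{"x":-0.19,"y":0,"z":0.07,"rx":0,"ry":0,"rz":0,"jaw":0},{"x":-0.19,"y":0,"z":0.07,"rx":0,"ry":0,"rz":0,"jaw":0},{"x":-0.19,"y":0,"z":0.07,"rx":0,"ry":0,"rz":0,"jaw":0},{"x":-0.19,"y":0,"z":0.07,"rx":0,"ry":0,"rz":0,"jaw":0},{"x":0,"y":0,"z":0,"rx":0,"ry":0,"rz":0,"jaw":0}])

```text
clock: 11.95
tool_pos: [0.574, -0.0062, 0.0827]
eef_rot: [0.459, 0.677, 0.323, -0.476]
contact_force: [0.1, -0.2, -1.0]
opening: 0.006
finger_force: 0.0
```

Run:
```python
from ang import *
p,r=cur(); s=get_state(); print(s['contact_force'],p)
print(armang(snap('top','t6'),.33))
k=.96
q,t=pose(1,.122,.085,20); print((p-q).round(4),(r.inv()*t).as_rotvec().round(3))
```

```text
[ 0.05286284 -0.18914614 -1.04287392] [ 0.57395653 -0.00621353  0.08271603]
(np.float64(0.3416234817529421), np.float64(0.003578515676312321))
[-0.0013 -0.0002  0.0046] [ 0.005 -0.004 -0.001]
```

Free with no contact. I'll withdraw straight back along the finger axis.

Call:
send_rows(motion=[{"x":0,"y":0,"z":-0.7,"rx":0,"ry":0,"rz":0,"jaw":0},{"x":0,"y":0,"z":-0.7,"rx":0,"ry":0,"rz":0,"jaw":0},{"x":0,"y":0,"z":-0.7,"rx":0,"ry":0,"rz":0,"jaw":0},{"x":0,"y":0,"z":-0.7,"rx":0,"ry":0,"rz":0,"jaw":0},{"x":0,"y":0,"z":-0.7,"rx":0,"ry":0,"rz":0,"jaw":0}])

```text
clock: 12.5
tool_pos: [0.5864, -0.0378, 0.0945]
eef_rot: [0.459, 0.677, 0.323, -0.475]
contact_force: [0.5, -0.4, 0.7]
opening: 0.007
finger_force: 0.0
```

Call:
send_rows(motion=[{"x":0,"y":0,"z":-1.5,"rx":0,"ry":0,"rz":0,"jaw":0},{"x":0,"y":0,"z":-2,"rx":0,"ry":0,"rz":0,"jaw":0},{"x":0.5,"y":0,"z":-2,"rx":0,"ry":0,"rz":0,"jaw":0},{"x":1,"y":0,"z":-2,"rx":0,"ry":0,"rz":0,"jaw":0},{"x":1,"y":0,"z":-1.5,"rx":0,"ry":0,"rz":0,"jaw":0}])

```text
clock: 13.0
tool_pos: [0.6145, -0.1092, 0.1488]
eef_rot: [0.46, 0.677, 0.323, -0.475]
contact_force: [-0.3, 0.0, -0.5]
opening: 0.004
finger_force: 0.0
```

Call:
send_rows(motion=[{"x":2,"y":-2,"z":0,"rx":0,"ry":0,"rz":0,"jaw":0},{"x":2,"y":-2,"z":0,"rx":0,"ry":0,"rz":0,"jaw":0},{"x":2,"y":-2,"z":0,"rx":0,"ry":0,"rz":0,"jaw":0},{"x":1,"y":-1,"z":0,"rx":0,"ry":0,"rz":0,"jaw":0},{"x":0,"y":0,"z":0,"rx":0,"ry":0,"rz":0,"jaw":0}])

```text
clock: 13.5
tool_pos: [0.5401, -0.113, 0.2159]
eef_rot: [0.46, 0.677, 0.323, -0.475]
contact_force: [0.2, -0.5, -0.0]
opening: 0.003
finger_force: 0.0
```

Run:
```python
from ang import *
p,r=cur(); s=get_state(); print(s['contact_force'],p)
a=snap('top','t7');b=snap('side','s7'); print(armang(a,.33))
c=A+.35; d=np.array([np.cos(c),np.sin(c)]); l=np.array([-d[1],d[0]]); pin=piv-.14*d
print('expected ring top bar / barrel top in side crop:',[(proj(b,np.r_[pin,z])[0]-[285,200])*5 for z in(.115,.09,.065,.052)], 'lift11', (proj(b,np.r_[pin,.126])[0]-[285,200])*5)
I=np.vstack([cv2.resize(a['img'][155:215,310:440],None,fx=5,fy=5,interpolation=3)[:280],cv2.resize(b['img'][200:264,285:415],None,fx=5,fy=5,interpolation=3)])
cv2.imwrite('pics/c5.png',I[:,:,::-1])
```

```text
[ 2.43876146e-01 -5.47222241e-01 -7.54549142e-05] [ 0.54007353 -0.11300338  0.21589074]
(np.float64(0.341809486432886), np.float64(0.0036109554063857604))
expected ring top bar / barrel top in side crop: [array([397.33887872,  54.71480001]), array([394.91809324,  98.16971705]), array([392.52848169, 140.85330981]), array([391.2981495 , 162.74854262])] lift11 [398.41393626  35.34671324]
```

View pics/c5.png

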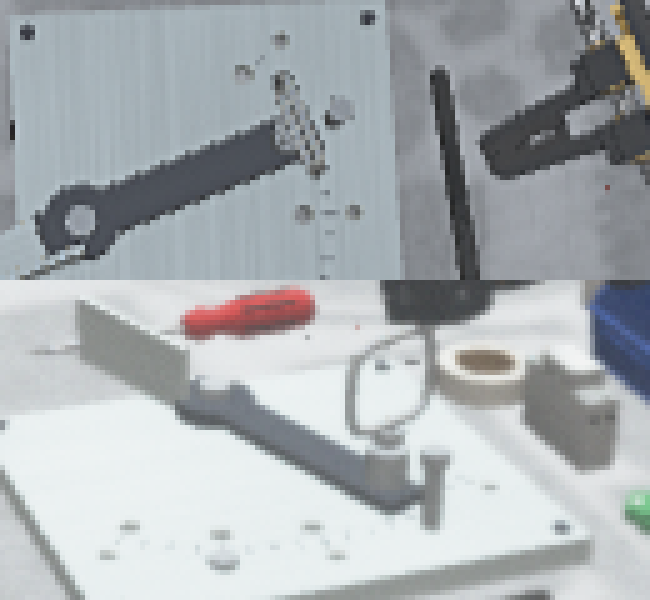

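The side view has the ring's top bar at crop row about 56. Fully home predicts 55, resting on the plate 35, so the pin is home in the hole beside the tall peg. The gripper is clear and the loose parts near the plate haven't moved.

```bash
python3 -c "
from plant import *
print(finish_job())"
```

```text
the job is handed in; nothing more can be done
None
```

The pin is fully home in the index hole beside the tall peg, one hole to the far side of the middle. The gripper is clear and touching nothing, the loose parts in view around the plate are where they were, and the job was handed in at about 13.6 s.

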